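Make up two wheel kits from routed stock

TASK

Make up the two wheel kits in their nests: the blue nest takes the white-disc wheel and the aluminium hub; the orange nest takes the red-disc wheel, the brass hub and the green sleeve. The brass hub has been packed by mistake in the blue nest's hub recess and must go across to the orange one. Each part must end upright and let go, fully down in the recess meant for it, and the bit block, the air nozzle and the spanner must be left alone.

Things in the scene. Friction and masses are not known exactly. Their poses are not given: they have to be found in the camera images.
- white_wheel: Loose model wheel standing flat on the bed: black plastic rim, 56 mm diameter, 40 mm high (upper 14 mm and lower 10 mm full diameter, slight waist 50 mm between), with a white round disc 45 mm across on top and a black boss in its middle. About 90 g. Origin at the centre of its underside, z up.
- red_wheel: Loose model wheel standing flat on the bed: black plastic rim, 56 mm diameter, 40 mm high (upper 14 mm and lower 10 mm full diameter, slight waist 50 mm between), with a red round disc 45 mm across on top and a black boss in its middle. About 90 g. Origin at the centre of its underside, z up.
- aluminium_hub: Loose silver-grey aluminium wheel hub standing on its flange: flange 38 mm diameter and 6 mm thick at the bottom, plain round boss 24 mm diameter above it, 42 mm high in all. About 70 g. Starts on the bed. Origin at the centre of the flange's underside, z up.
- brass_hub: Loose golden brass wheel hub standing on its flange: flange 38 mm diameter and 6 mm thick at the bottom, plain round boss 24 mm diameter above it, 42 mm high in all. About 160 g. Starts wrongly packed in the hub recess of the blue nest. Origin at the centre of the flange's underside, z up.
- green_sleeve: Loose green plastic spacer sleeve (tube) standing on end: 40 mm outer diameter, 22 mm bore, 34 mm high, about 40 g. Origin at the centre of its underside, z up.
- blue_nest: Fixed blue kit board, 98 (x) by 166 (y) by 10 mm thick, with two round recesses 6 mm deep (grey floors 4 mm above the bed) on its y axis: 74 mm diameter at y = +33 mm for the wheel; 56 mm at y = -42 mm for the hub. Origin at the centre of its underside, z up; turned up to 0.2 rad, at 0 its +y is the robot's left.
- orange_nest: Fixed orange kit board, 98 (x) by 236 (y) by 10 mm thick, with three round recesses 6 mm deep (grey floors 4 mm above the bed) on its y axis: 74 mm diameter at y = +68 mm for the wheel; 56 mm at y = -7 mm (middle) for the hub; 58 mm at y = -78 mm for the sleeve. Origin at the centre of its underside, z up; turned up to 0.2 rad, at 0 its +y is the robot's left.
- bit_block: Bystander: loose wooden block 60 x 90 x 34 mm with three upright cutter shanks, 58 mm high in all. Origin at the centre of its underside. Leave alone.
- air_nozzle: Bystander: loose orange air nozzle with a brass tip standing upright, 40 mm diameter, 94 mm high. Origin at the centre of its underside. Leave alone.
- spanner: Bystander: loose steel spanner 170 mm long lying flat beyond the nests. Origin on its underside. Leave alone.

How it is judged:
By the outcome, as a careful person would: the job done as asked, in the order asked, and still so for the second after the job is handed in, with the robot touching nothing.
It also fails if it takes over 112 s, if anything falls off the work surface, if the arm or the gripper's body presses on something with over 40 N, if the wrist force passes 120 N, or if a joint passes its speed limit or range.

ROBOT

A 6-joint arm with a two-finger parallel gripper is mounted at the origin on the work surface. World frame = base frame: x ahead of the robot, y to its left, z up, the work surface at z = 0. Lengths are in m, angles in rad, forces in N, time in s.
With the tool pointing down it reaches from about 0.3 to 0.85 m from the base axis. Payload 5.4 kg.
Tool frame: the origin (TCP) lies on the centre line of the jaws, within the pads' length; the fingertips stand 22 mm ahead of it and the grasp point (between the pads) lies 3 mm ahead of it; z points along the fingers, x is the direction in which the jaws open and shut, and the axes are right-handed (so a half turn about z gives the same grasp; the last joint's range is limited). The gripper opens to 85 mm and grips with 20 to 120 N. Pads are 22 mm wide; open, the fingers measure 114 mm over their backs; the gripper's body (76 mm by 85 mm) begins 54 mm behind the grasp point. The pads swing forward as they close: fully open they stand 13 mm farther back than shut.
Start: joints at [-1.453, 0.158, 1.597, -0, 1.386, -0.21], TCP at [0.185, -0.544, 0.253] pointing down, gripper open.
Joint ranges: [-2.91, 2.91], [-0.94, 2.29], [0.18, 2.7], [-1.29, 4.43], [0.17, 2.64], [-3, 3]. Speed limits (rad/s): [2.57, 2.57, 3.14, 3.14, 3.14, 3.14].

INTERFACE

Orientations are given as a unit quaternion [w, x, y, z].
In Python, from plant import bot, eyes gives the robot as it stands.
- The arm moves only by the tool arm_command, never from a script. Its argument "targets" is a list of rows, each a list of 3 entries, a list of its own where there are three numbers: the shift along the tool's x, y, z in cm, then the turn, a rotation vector about the tool's x, y, z in degrees, then the opening, from 0 (shut) to 1 (fully open). In form: [[[tx, ty, tz], [ax, ay, az], grip], ...]. A call has 1 to 20 rows; each row is the pose to reach, as a shift and turn from the pose commanded when the call began, along the tool's axes at that moment; what a row does not reach only later rows make up. A row lasts 1/10 s, in which the tool goes at most 50 mm and 8.59 degrees, less where a joint would pass 70% of its speed; a pose out of reach is approached as far as the arm can. A call with a gripper value outside its range is refused whole. The fingers move at their own pace and stop on an object; "newtons" is the grip in N (left out, the last holds). Time passes only in rows, so rows that repeat a pose let the fingers close. It gives the time, the measured TCP pose, the force and the opening at its end, in the units of the state.
- bot.get_state(): the state, without advancing time (a new reading comes with each control period).
- eyes.capture(name): name is "scene" or "top" or "wrist"; returns a dict with "frame" (480x640x3 uint8, red, green, blue), "depth" (480x640 float32, m along the optical axis (not along the pixel's ray), 0 where there is no reading), "fx", "fy", "cx", "cy" (pixels), "k1" (the pictures are not rectified: a ray, as slopes to the right and down, at radius r is drawn at 1 + k1 r^2 times it, then the intrinsics apply), "rvec" (rotation vector, rad) and "tvec" (3), from world to camera coordinates, as OpenCV has them; the wrist camera has in their place "tool_from_camera" (4x4, takes a point from camera to tool coordinates, whose origin is the TCP and whose axes are the tool frame's). Camera axes: x right, y down, z forward; pixel columns grow to the right and rows downward; lengths in m; the calibration is good to about 2 mm. A picture is of the moment at which its call begins: read the wrist's pose just before it.
- bot.job_done(): hands the job in, once; it reports no verdict.
Trained networks look in a picture, given as the dict that the camera call returned (one of the last four; its "shot" number tells which), for a name from the list of things; names that differ only in an ending like _2 or _b are one class to them, and where a whole thing is asked for, a point or a joint stands for the part that bears it (a point fixed in the world has none). Each returns a list of dicts, best first, with "p" (0 to 1); they miss things now and then, are a little off and sometimes report something else, mostly with a low value. They report only what shows in the picture. A call takes as long as a camera call.
- eyes.boxes_of(picture, name): "centre" ([column, row] in pixels, amid what is visible of it).
- eyes.silhouettes(picture, name): "pixels" (480x640 bool, what is visible of it) and "centre" ([column, row] in pixels, amid what is visible of it).
- eyes.tip_of(picture, name): "centre" ([column, row] in pixels: a listed point, or the origin of a listed thing).
The state is a dict: "clock": time; "joint_positions": joint angles; "joint_velocities": joint speeds; "joint_torque": joint torques, N m; "ee_pos": TCP position; "ee_rot": TCP orientation; "contact_force": force on the tool from outside, world axes, zero at the start; "ft_torque": the same for the moment, N m; "finger_gap": finger opening in m.
Only numpy, scipy, OpenCV 4.12 (cv2) and the standard library are available. Lean on these libraries where they do the work, as an engineer would, in place of code of your own. Each camera call takes 0.05 s, during which the arm holds its last target.

## Working session

There is one attempt and no reset: what is moved stays moved. The work goes in short steps, Python scripts to look and compute and a tool call to move; the robot and the scene stay as the last step left them, time stands still between calls to the robot, and variables do not carry over. Pictures are saved under pics/ and viewed, and the job is handed in when it is done.

Besides the shell and the picture viewer there is one more tool, called after "Emit:" as name([rows], argument=value, ...), one row to a line, values as JSON. arm_command: Moves the arm, as the interface text tells. Its arguments: {"type":"object","properties":{"targets":{"type":"array","items":{"type":"array"}},"newtons":{"type":"number"}},"required":["targets"]}

```bash
ls; mkdir -p pics; cat > h.py <<'E'
import numpy as np, cv2
from plant import bot, eyes
from scipy.spatial.transform import Rotation as R
def save(p,n): cv2.imwrite('pics/'+n+'.png',cv2.cvtColor(p['frame'],cv2.COLOR_RGB2BGR))
E
python3 - <<'E'
from h import *
s=bot.get_state(); print(s)
for n in ('top','scene','wrist'):
    p=eyes.capture(n); save(p,n+'0')
    print(n,p['fx'],p['cx'],p['cy'],p['k1'],p.get('rvec'),p.get('tvec'),p.get('tool_from_camera'))
E
```

```text
pics
{'clock': 0.0, 'joint_positions': array([-1.45311321e+00,  1.59093690e-01,  1.59823341e+00, -4.17856488e-06,
        1.38620228e+00, -2.10117913e-01]), 'joint_velocities': array([ 0.00014636, -0.00297568,  0.00111626, -0.00072171,  0.00028816,
       -0.00118703]), 'joint_torque': array([-2.28731944e-03, -3.96008670e+01, -3.31429732e+01, -3.79560215e-04,
        8.47988238e-03,  1.68520366e-06]), 'ee_pos': array([ 0.18502976, -0.54382272,  0.25229119]), 'ee_rot': array([-7.14256789e-04,  8.13007202e-01, -5.82252824e-01, -6.53886767e-04]), 'contact_force': array([-0.16652059, -1.26473786, -0.71717527]), 'ft_torque': array([ 0.03412467, -0.00510629,  0.03421064]), 'finger_gap': 0.08561511503775948}
top 500.6170685546774 327.59590669356834 235.8520802426394 0.04097864888201392 [ 2.14824212 -2.15896133  0.1503636 ] [-0.00377635  0.59674413  1.10620173] None
scene 449.89224491962915 319.5274493086924 240.3201598666878 -0.025279308560758888 [ 0.82130179  2.51491481 -1.1094068 ] [ 0.48533101 -0.19154173  1.4409226 ] None
wrist 340.1058188275702 319.27503560059677 240.6893627985394 0.0007931517592405465 None None [[ 9.99998118e-01 -1.85127125e-03 -5.80569223e-04 -6.73033134e-04]
 [ 1.94010952e-03  9.51752987e-01  3.06859068e-01 -7.80142456e-02]
 [-1.55208762e-05 -3.06859617e-01  9.51754787e-01 -1.19408070e-01]
 [ 0.00000000e+00  0.00000000e+00  0.00000000e+00  1.00000000e+00]]
```

View pics/top0.png

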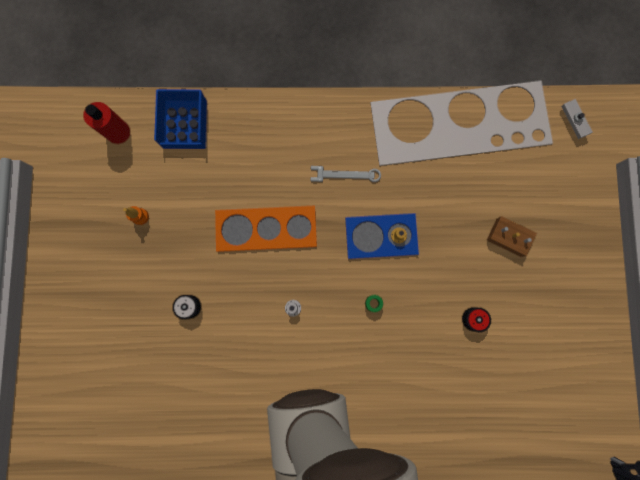

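View pics/scene0.png

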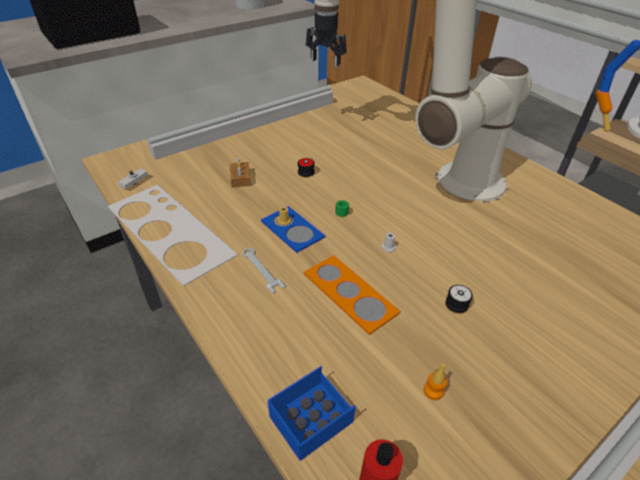

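View pics/wrist0.png

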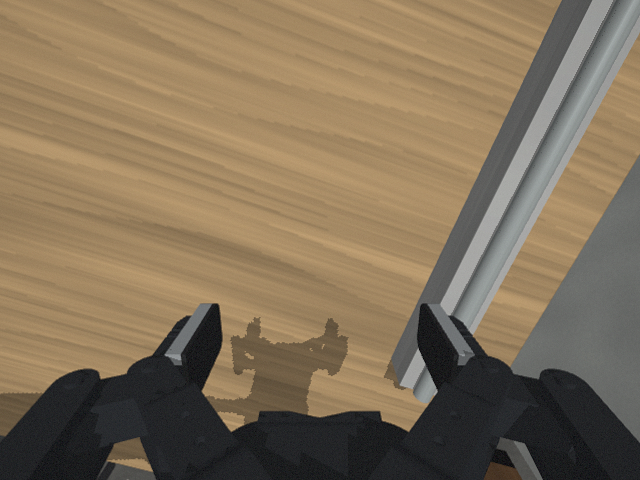

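The top view shows everything: orange nest at (266,229), blue nest at (382,237) with the brass hub at (400,235), white wheel (187,307), aluminium hub (293,309), sleeve (374,303) and red wheel (477,320). Next I'll measure them.

```bash
cat >> h.py <<'E'
def cam(p):
    if 'tool_from_camera' in p and p['tool_from_camera'] is not None:
        s=p['state']; q=s['ee_rot']; T=np.eye(4); T[:3,:3]=R.from_quat([q[1],q[2],q[3],q[0]]).as_matrix(); T[:3,3]=s['ee_pos']
        M=T@np.array(p['tool_from_camera']); return M[:3,:3],M[:3,3]
    Rm=R.from_rotvec(np.array(p['rvec']).ravel()).as_matrix(); return Rm.T, -Rm.T@np.array(p['tvec']).ravel()
def snap(n):
    s=bot.get_state(); p=eyes.capture(n); p['state']=s; return p
def slopes(p,uv):
    uv=np.atleast_2d(np.asarray(uv,float)); d=np.c_[(uv[:,0]-p['cx'])/p['fx'],(uv[:,1]-p['cy'])/p['fy']]
    a=d.copy()
    for _ in range(10): a=d/(1+p['k1']*(a**2).sum(1,keepdims=True))
    return a
def on_plane(p,uv,z):
    a=slopes(p,uv); Rm,c=cam(p); r=np.c_[a,np.ones(len(a))]@Rm.T
    return c+r*((z-c[2])/r[:,2])[:,None]
def with_depth(p,mask):
    v,u=np.nonzero(mask&(p['depth']>0)); a=slopes(p,np.c_[u,v]); d=p['depth'][v,u]
    Rm,c=cam(p); return c+(np.c_[a,np.ones(len(a))]*d[:,None])@Rm.T
H=dict(white_wheel=.04,red_wheel=.04,aluminium_hub=.042,brass_hub=.046,green_sleeve=.034)
E
python3 - <<'E'
from h import *
for cn in ('top','scene'):
  p=snap(cn); print(cn,cam(p)[1])
  for n in ['white_wheel','red_wheel','aluminium_hub','brass_hub','green_sleeve','blue_nest','orange_nest','bit_block','air_nozzle','spanner']:
    S=eyes.silhouettes(p,n); t=eyes.tip_of(p,n)
    z0=.004 if n=='brass_hub' else 0
    o=[n]
    if t: o+=['tip',round(t[0]['p'],2),on_plane(p,t[0]['centre'],z0)[0,:2].round(4)]
    if S:
        P=with_depth(p,S[0]['pixels']); zt=np.percentile(P[:,2],95)
        Q=P[P[:,2]>zt-.006]
        o+=['sil',round(S[0]['p'],2),len(P),'ztop',zt.round(4),'topmid',((Q.min(0)+Q.max(0))/2)[:2].round(4)]
        if 'nest' in n:
            m=S[0]['pixels'].astype(np.uint8); c=max(cv2.findContours(m,0,2)[0],key=cv2.contourArea)[:,0]
            W=on_plane(p,c,.01)[:,:2]*1000
            r=cv2.minAreaRect(W.astype(np.float32)); o+=[r]
    print(*o)
E
```

```text
top [ 0.44247561 -0.00124545  1.17644119]
white_wheel tip 0.7 [0.4425 0.317 ] sil 0.63 618 ztop 0.0439 topmid [0.4378 0.3142]
red_wheel tip 0.87 [ 0.4098 -0.3477] sil 0.79 571 ztop 0.0447 topmid [ 0.4057 -0.3423]
aluminium_hub tip 0.71 [0.4353 0.072 ] sil 0.61 187 ztop 0.0438 topmid [0.436  0.0749]
brass_hub tip 0.58 [ 0.6043 -0.1776] sil 0.67 209 ztop 0.0485 topmid [ 0.603 -0.173]
green_sleeve tip 0.7 [ 0.4479 -0.1126] sil 0.54 210 ztop 0.0377 topmid [ 0.4451 -0.1109]
blue_nest tip 0.89 [ 0.6077 -0.1268] sil 0.93 2824 ztop 0.0132 topmid [ 0.6026 -0.1332] ((602.2446899414062, -134.46881103515625), (101.75167083740234, 169.54209899902344), 4.073713779449463)
orange_nest tip 0.85 [0.6248 0.1432] sil 0.75 4107 ztop 0.0129 topmid [0.622  0.1396] ((621.105224609375, 139.07261657714844), (100.59806060791016, 236.43948364257812), 1.8630335330963135)
bit_block tip 0.64 [ 0.4055 -0.3438] sil 0.81 1178 ztop 0.0425 topmid [ 0.5962 -0.4314]
air_nozzle tip 0.67 [0.6515 0.4375] sil 0.86 286 ztop 0.0756 topmid [0.6506 0.4348]
spanner tip 0.69 [0.4377 0.3097] sil 0.6 479 ztop 0.0108 topmid [ 0.7516 
[... 370 characters left out ...]
 0.4436 -0.1089] sil 0.55 229 ztop 0.0356 topmid [ 0.4444 -0.1096]
blue_nest tip 0.83 [ 0.6    -0.1458] sil 0.61 1300 ztop 0.0123 topmid [ 0.6036 -0.1303] ((605.2445068359375, -127.96089172363281), (102.05429077148438, 170.53443908691406), 2.822495460510254)
orange_nest tip 0.7 [0.6291 0.1386] sil 0.88 3333 ztop 0.0121 topmid [0.6205 0.1415] ((623.1063232421875, 144.12591552734375), (104.05623626708984, 241.59429931640625), 2.474971294403076)
bit_block tip 0.74 [ 0.6038 -0.4213] sil 0.96 498 ztop 0.0491 topmid [ 0.5983 -0.4304]
air_nozzle tip 0.86 [0.655  0.4329] sil 0.83 555 ztop 0.0819 topmid [0.651 0.438]
spanner tip 0.89 [ 0.7557 -0.0454] sil 0.77 469 ztop 0.0096 topmid [ 0.7537 -0.0479]
```

```bash
cat >> h.py <<'E'
def goal(x,y,z,phi,quiet=False):
    s=bot.get_state(); q=s['ee_rot']; Rc=R.from_quat([q[1],q[2],q[3],q[0]]); f=np.radians(phi)
    c,sn=np.cos(f),np.sin(f); Rt=R.from_matrix(np.array([[c,sn,0],[sn,-c,0],[0,0,-1]]))
    sh=Rc.inv().apply(np.array([x,y,z])-s['ee_pos'])*100; rv=np.degrees((Rc.inv()*Rt).as_rotvec())
    print('t=%.1f'%s['clock'],'pos',s['ee_pos'].round(4),'xang %.1f'%np.degrees(np.arctan2(*Rc.as_matrix()[1::-1,0])),'F',s['contact_force'].round(1),'gap %.4f'%s['finger_gap'],'-> shift cm',sh.round(2),'rot',rv.round(1))
E
python3 -c "
from h import *
goal(.603,-.173,.28,4)"
```

```text
t=2.2 pos [ 0.1851 -0.5444  0.2533] xang -71.2 F [ 0.3  0.  -0.2] gap 0.0850 -> shift cm [-21.71 -51.52  -2.67] rot [ -0.    0.  -75.2]
```

Emit:
arm_command([
  [[-21.7,-51.5,-2.7],[0,0,-75.2],1],
  [[-21.7,-51.5,-2.7],[0,0,-75.2],1],
  [[-21.7,-51.5,-2.7],[0,0,-75.2],1],
  [[-21.7,-51.5,-2.7],[0,0,-75.2],1],
  [[-21.7,-51.5,-2.7],[0,0,-75.2],1],
  [[-21.7,-51.5,-2.7],[0,0,-75.2],1],
  [[-21.7,-51.5,-2.7],[0,0,-75.2],1],
  [[-21.7,-51.5,-2.7],[0,0,-75.2],1],
  [[-21.7,-51.5,-2.7],[0,0,-75.2],1],
  [[-21.7,-51.5,-2.7],[0,0,-75.2],1],
  [[-21.7,-51.5,-2.7],[0,0,-75.2],1],
  [[-21.7,-51.5,-2.7],[0,0,-75.2],1],
  [[-21.7,-51.5,-2.7],[0,0,-75.2],1],
  [[-21.7,-51.5,-2.7],[0,0,-75.2],1],
  [[-21.7,-51.5,-2.7],[0,0,-75.2],1],
  [[-21.7,-51.5,-2.7],[0,0,-75.2],1],
])

```text
clock: 3.85
ee_pos: [0.602, -0.1743, 0.2804]
ee_rot: [0.0, 0.999, 0.034, -0.0]
contact_force: [0.7, 0.3, -0.1]
finger_gap: 0.0851
```

```bash
cat >> h.py <<'E'
def colmask(p,lo,hi):
    return cv2.inRange(cv2.cvtColor(p['frame'],cv2.COLOR_RGB2HSV),lo,hi)
E
python3 - <<'E'
from h import *
goal(.603,-.173,.28,4)
p=snap('wrist'); save(p,'w1')
for n in ['brass_hub','blue_nest','orange_nest','green_sleeve','aluminium_hub']:
    S=eyes.silhouettes(p,n); t=eyes.tip_of(p,n); o=[n]
    z0=.004 if n=='brass_hub' else 0
    if t: o+=['tip',round(t[0]['p'],2),on_plane(p,t[0]['centre'],z0)[0,:2].round(4)]
    if S:
        P=with_depth(p,S[0]['pixels']); zt=np.percentile(P[:,2],95); Q=P[P[:,2]>zt-.005]
        o+=['sil',round(S[0]['p'],2),S[0]['centre'],len(P),'z',zt.round(4),'mid',((Q.min(0)+Q.max(0))/2)[:2].round(4)]
        if 'nest' in n:
            c=max(cv2.findContours(S[0]['pixels'].astype(np.uint8),0,2)[0],key=cv2.contourArea)[:,0]
            o+=[cv2.minAreaRect((on_plane(p,c,.01)[:,:2]*1000).astype(np.float32))]
    print(*o)
E
```

```text
t=3.9 pos [ 0.602  -0.1743  0.2804] xang 3.9 F [ 0.7  0.3 -0.1] gap 0.0851 -> shift cm [ 0.11 -0.13  0.04] rot [ 0.   0.  -0.1]
brass_hub tip 0.61 [ 0.6008 -0.1715] sil 0.76 [321.3, 200.6] 857 z 0.0458 mid [ 0.6032 -0.1724]
blue_nest tip 0.97 [ 0.5981 -0.1288] sil 0.9 [323.2, 149.7] 12204 z 0.0098 mid [ 0.6022 -0.1316] ((602.18994140625, -132.16592407226562), (97.66802215576172, 165.42108154296875), 3.000276565551758)
orange_nest sil 0.73 [360.1, 6.8] 1160 z 0.01 mid [0.6265 0.0267] ((626.0775146484375, 23.939224243164062), (98.30914306640625, 10.149130821228027), 3.7332637310028076)
green_sleeve tip 0.56 [ 0.4447 -0.1076] sil 0.98 [173.5, 134.6] 1502 z 0.0338 mid [ 0.4454 -0.11  ]
aluminium_hub sil 0.51 [321.3, 151.3] 12175 z 0.0098 mid [ 0.6021 -0.1322]
```

View pics/w1.png

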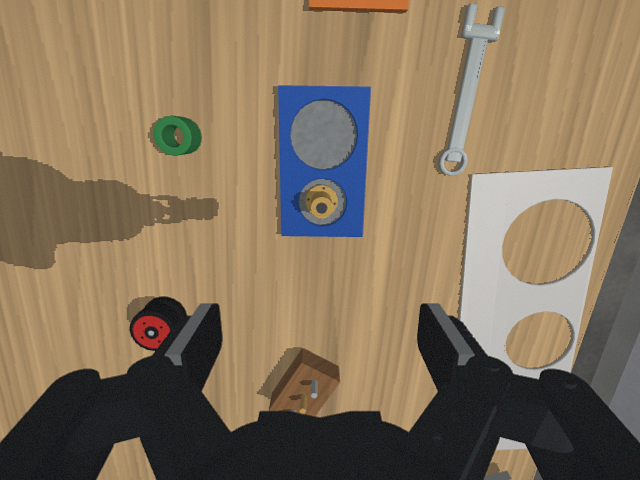

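Emit:
arm_command([
  [[0.13,-0.18,5],[0,0,0.9],1],
  [[0.13,-0.18,10],[0,0,0.9],1],
  [[0.13,-0.18,15],[0,0,0.9],1],
  [[0.13,-0.18,19],[0,0,0.9],1],
  [[0.13,-0.18,22],[0,0,0.9],1],
  [[0.13,-0.18,23.5],[0,0,0.9],1],
  [[0.13,-0.18,24.3],[0,0,0.9],1],
  [[0.13,-0.18,24.3],[0,0,0.9],1],
  [[0.13,-0.18,24.3],[0,0,0.9],1],
  [[0.13,-0.18,24.3],[0,0,0.9],0],
  [[0.13,-0.18,24.3],[0,0,0.9],0],
  [[0.13,-0.18,24.3],[0,0,0.9],0],
  [[0.13,-0.18,24.3],[0,0,0.9],0],
  [[0.13,-0.18,24.3],[0,0,0.9],0],
  [[0.13,-0.18,24.3],[0,0,0.9],0],
  [[0.13,-0.18,24.3],[0,0,0.9],0],
  [[0.13,-0.18,24.3],[0,0,0.9],0],
  [[0.13,-0.18,24.3],[0,0,0.9],0],
], newtons=40)

```text
clock: 6.2
ee_pos: [0.6042, -0.1714, 0.0377]
ee_rot: [0.0, 1.0, 0.027, 0.0]
contact_force: [-0.5, 0.1, 5.4]
finger_gap: 0.0223
```

Emit:
arm_command([
  [[0,0,-3],[0,0,0],0],
  [[0,0,-7],[0,0,0],0],
  [[0,0,-11],[0,0,0],0],
  [[3.1,-26.0,-24.2],[0,0,1],0],
  [[3.1,-26.0,-24.2],[0,0,1],0],
  [[3.1,-26.0,-24.2],[0,0,1],0],
  [[3.1,-26.0,-24.2],[0,0,1],0],
  [[3.1,-26.0,-24.2],[0,0,1],0],
  [[3.1,-26.0,-24.2],[0,0,1],0],
  [[3.1,-26.0,-24.2],[0,0,1],0],
  [[3.1,-26.0,-24.2],[0,0,1],0],
  [[3.1,-26.0,-24.2],[0,0,1],0],
  [[3.1,-26.0,-24.2],[0,0,1],0],
])

```text
clock: 7.5
ee_pos: [0.6204, 0.0887, 0.2777]
ee_rot: [0.0, 1.0, 0.017, -0.001]
contact_force: [-0.1, -0.2, -1.3]
finger_gap: 0.0221
```

```bash
cat >> h.py <<'E'
def look(p,names,z0=0):
    for n in names:
        S=eyes.silhouettes(p,n); o=[n]
        if S:
            P=with_depth(p,S[0]['pixels']); zt=np.percentile(P[:,2],95); Q=P[P[:,2]>zt-.005]
            o+=['sil',round(S[0]['p'],2),S[0]['centre'],len(P),'z',zt.round(4),'mid',((Q.min(0)+Q.max(0))/2)[:2].round(4),'ext',(Q.max(0)-Q.min(0))[:2].round(4)]
            if 'nest' in n:
                c=max(cv2.findContours(S[0]['pixels'].astype(np.uint8),0,2)[0],key=cv2.contourArea)[:,0]
                o+=[cv2.minAreaRect((on_plane(p,c,.01)[:,:2]*1000).astype(np.float32))]
        print(*o)
E
python3 - <<'E'
from h import *
goal(.6215,.133,.06,2)
p=snap('wrist'); save(p,'w2')
look(p,['orange_nest','brass_hub','aluminium_hub','green_sleeve','white_wheel'])
E
```

```text
t=7.5 pos [0.6204 0.0887 0.2777] xang 2.0 F [-0.1 -0.2 -1.3] gap 0.0221 -> shift cm [ 0.32 -4.42 21.77] rot [ 0.   0.2 -0. ]
orange_nest sil 0.88 [323.9, 142.7] 19460 z 0.0099 mid [0.6212 0.141 ] ext [0.1074 0.2386] ((621.6364135742188, 141.2099609375), (98.50077819824219, 235.39598083496094), 2.367297410964966)
brass_hub sil 0.82 [318.1, 318.9] 5535 z 0.2856 mid [0.6198 0.0878] ext [0.0224 0.0246]
aluminium_hub sil 0.77 [160.8, 211.3] 1097 z 0.0418 mid [0.4353 0.0772] ext [0.0232 0.0235]
green_sleeve sil 0.86 [179.7, 342.6] 700 z 0.0341 mid [ 0.5021 -0.0091] ext [0.155  0.2193]
white_wheel
```

View pics/w2.png

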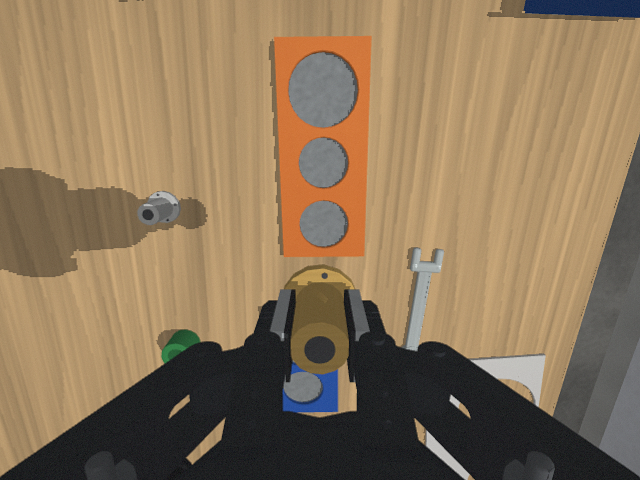

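Emit:
arm_command([
  [[0.4,-4.6,2],[0,0,0],0],
  [[0.4,-4.6,7],[0,0,0],0],
  [[0.4,-4.6,12],[0,0,0],0],
  [[0.4,-4.6,17],[0,0,0],0],
  [[0.4,-4.6,21],[0,0,0],0],
  [[0.4,-4.6,22.5],[0,0,0],0],
  [[0.4,-4.6,23.3],[0,0,0],0],
  [[0.4,-4.6,23.7],[0,0,0],0],
  [[0.4,-4.6,23.9],[0,0,0],0],
  [[0.4,-4.6,23.9],[0,0,0],0],
  [[0.4,-4.6,23.9],[0,0,0],0],
])

```text
clock: 8.9
ee_pos: [0.6244, 0.1362, 0.042]
ee_rot: [-0.0, 1.0, 0.018, 0.001]
contact_force: [0.4, 0.2, -0.4]
finger_gap: 0.0225
```

```bash
python3 -c "
from h import *
goal(.6222,.1345,.2,2)"
```

```text
t=8.9 pos [0.6244 0.1362 0.042 ] xang 2.1 F [ 0.4  0.2 -0.4] gap 0.0225 -> shift cm [ -0.19   0.16 -15.8 ] rot [ 0.  -0.2  0.1]
```

Emit:
arm_command([
  [[-0.2,0.15,0.2],[0,0,0],0],
  [[-0.2,0.15,0.4],[0,0,0],0],
  [[-0.2,0.15,0.45],[0,0,0],0],
  [[-0.2,0.15,0.45],[0,0,0],0],
])

```text
clock: 9.3
ee_pos: [0.6217, 0.1344, 0.0377]
ee_rot: [0.0, 1.0, 0.018, 0.0]
contact_force: [-4.8, -1.0, 10.1]
finger_gap: 0.0223
```

Emit:
arm_command([
  [[0,0,0],[0,0,0],1],
  [[0,0,0],[0,0,0],1],
  [[0,0,0],[0,0,0],1],
  [[0,0,0],[0,0,0],1],
  [[0,0,0],[0,0,0],1],
  [[0,0,0],[0,0,0],1],
  [[0,0,-2],[0,0,0],1],
  [[0,0,-6],[0,0,0],1],
  [[0,0,-11],[0,0,0],1],
  [[-18.9,5,-18],[0,0,-1],1],
  [[-18.9,5,-18],[0,0,-1],1],
  [[-18.9,5,-18],[0,0,-1],1],
  [[-18.9,5,-18],[0,0,-1],1],
  [[-18.9,5,-18],[0,0,-1],1],
  [[-18.9,5,-18],[0,0,-1],1],
  [[-18.9,5,-18],[0,0,-1],1],
  [[-18.9,5,-18],[0,0,-1],1],
])

```text
clock: 11.0
ee_pos: [0.4351, 0.0779, 0.2153]
ee_rot: [-0.0, 1.0, 0.027, -0.0]
contact_force: [0.3, -0.0, 0.7]
finger_gap: 0.0855
```

```bash
python3 - <<'E'
from h import *
p=snap('wrist'); save(p,'w3')
look(p,['brass_hub','aluminium_hub','white_wheel'])
goal(.4353,.0772,.034,3)
E
```

```text
brass_hub sil 0.97 [525.9, 170.7] 1870 z 0.0455 mid [0.6206 0.1328] ext [0.0247 0.0233]
aluminium_hub sil 0.63 [524.3, 170.4] 1792 z 0.0455 mid [0.6198 0.133 ] ext [0.0232 0.023 ]
white_wheel
t=11.2 pos [0.4346 0.0779 0.2152] xang 3.1 F [-0.8 -0.5 -0.3] gap 0.0861 -> shift cm [ 0.09  0.08 18.12] rot [-0.   0.1  0.1]
```

View pics/w3.png

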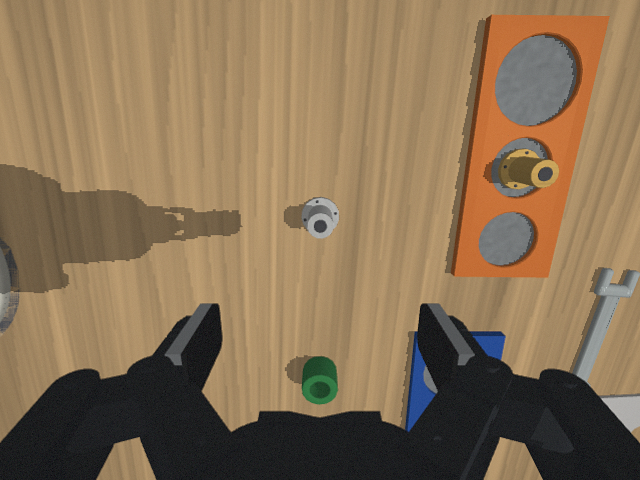

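The brass hub stands at (525,172), seated in the middle orange recess. The aluminium hub is centred under the gripper at (320,217).

Emit:
arm_command([
  [[0.05,0.08,5],[0,0,0],1],
  [[0.05,0.08,10],[0,0,0],1],
  [[0.05,0.08,14],[0,0,0],1],
  [[0.05,0.08,16.5],[0,0,0],1],
  [[0.05,0.08,17.6],[0,0,0],1],
  [[0.05,0.08,18.1],[0,0,0],1],
  [[0.05,0.08,18.1],[0,0,0],1],
  [[0.05,0.08,18.1],[0,0,0],0],
  [[0.05,0.08,18.1],[0,0,0],0],
  [[0.05,0.08,18.1],[0,0,0],0],
  [[0.05,0.08,18.1],[0,0,0],0],
  [[0.05,0.08,18.1],[0,0,0],0],
  [[0.05,0.08,18.1],[0,0,0],0],
  [[0.05,0.08,18.1],[0,0,0],0],
  [[0.05,0.08,18.1],[0,0,0],0],
])

```text
clock: 12.7
ee_pos: [0.4353, 0.077, 0.0354]
ee_rot: [0.0, 1.0, 0.027, 0.0]
contact_force: [-1.4, -0.8, 5.5]
finger_gap: 0.0223
```

```bash
python3 -c "
from h import *
goal(.6044,-.1741,.12,3)"
```

```text
t=12.7 pos [0.4353 0.077  0.0354] xang 3.1 F [-1.4 -0.8  5.5] gap 0.0223 -> shift cm [15.54 25.98 -8.44] rot [ 0.  -0.   0.1]
```

Emit:
arm_command([
  [[0,0,-3],[0,0,0],0],
  [[0,0,-7],[0,0,0],0],
  [[15.5,26,-8.5],[0,0,0],0],
  [[15.5,26,-8.5],[0,0,0],0],
  [[15.5,26,-8.5],[0,0,0],0],
  [[15.5,26,-8.5],[0,0,0],0],
  [[15.5,26,-8.5],[0,0,0],0],
  [[15.5,26,-8.5],[0,0,0],0],
  [[15.5,26,-8.5],[0,0,0],0],
  [[15.5,26,-8.5],[0,0,0],0],
  [[15.5,26,-8.5],[0,0,0],0],
  [[15.5,26,-8.5],[0,0,0],0],
])

```text
clock: 13.9
ee_pos: [0.6028, -0.1727, 0.1194]
ee_rot: [-0.0, 1.0, 0.028, -0.001]
contact_force: [0.2, 0.1, -0.1]
finger_gap: 0.0224
```

```bash
python3 -c "
from h import *
goal(.6044,-.1741,.0394,3)"
```

```text
t=13.9 pos [ 0.6028 -0.1727  0.1194] xang 3.2 F [ 0.2  0.1 -0.1] gap 0.0224 -> shift cm [0.17 0.15 8.  ] rot [-0.   0.1  0.2]
```

Emit:
arm_command([
  [[0.15,0.1,3.5],[0,0,0],0],
  [[0.15,0.1,6],[0,0,0],0],
  [[0.15,0.1,7.2],[0,0,0],0],
  [[0.15,0.1,7.7],[0,0,0],0],
  [[0.15,0.1,7.9],[0,0,0],0],
  [[0.15,0.1,8.0],[0,0,0],0],
  [[0.15,0.1,8.0],[0,0,0],0],
])

```text
clock: 14.6
ee_pos: [0.6059, -0.1756, 0.0411]
ee_rot: [0.001, 1.0, 0.027, 0.001]
contact_force: [0.1, 0.3, 0.0]
finger_gap: 0.0223
```

Emit:
arm_command([
  [[-0.1,-0.1,0.1],[0,0,0],0],
  [[-0.1,-0.1,0.2],[0,0,0],0],
  [[-0.1,-0.1,0.2],[0,0,0],0],
])

```text
clock: 14.9
ee_pos: [0.6047, -0.1745, 0.0394]
ee_rot: [0.0, 1.0, 0.027, 0.001]
contact_force: [-2.4, 1.0, 7.4]
finger_gap: 0.0225
```

Emit:
arm_command([
  [[0,0,0],[0,0,0],1],
  [[0,0,0],[0,0,0],1],
  [[0,0,0],[0,0,0],1],
  [[0,0,0],[0,0,0],1],
  [[0,0,0],[0,0,0],1],
  [[0,0,0],[0,0,0],1],
  [[0,0,-2],[0,0,0],1],
  [[0,0,-6],[0,0,0],1],
  [[0,0,-11],[0,0,0],1],
  [[-15.5,-7.3,-18],[0,0,0.6],1],
  [[-15.5,-7.3,-18],[0,0,0.6],1],
  [[-15.5,-7.3,-18],[0,0,0.6],1],
  [[-15.5,-7.3,-18],[0,0,0.6],1],
  [[-15.5,-7.3,-18],[0,0,0.6],1],
  [[-15.5,-7.3,-18],[0,0,0.6],1],
  [[-15.5,-7.3,-18],[0,0,0.6],1],
  [[-15.5,-7.3,-18],[0,0,0.6],1],
])

```text
clock: 16.6
ee_pos: [0.4458, -0.11, 0.2172]
ee_rot: [-0.0, 1.0, 0.022, -0.001]
contact_force: [-1.0, -0.5, 0.4]
finger_gap: 0.0855
```

```bash
python3 - <<'E'
from h import *
p=snap('wrist'); save(p,'w4')
look(p,['aluminium_hub','green_sleeve','red_wheel'])
goal(.4454,-.110,.031,2.4)
E
```

```text
aluminium_hub sil 0.96 [475.6, 286.5] 1392 z 0.0456 mid [ 0.603  -0.1752] ext [0.0235 0.0238]
green_sleeve sil 0.97 [318.6, 222.6] 1267 z 0.0337 mid [ 0.4449 -0.1094] ext [0.038  0.0384]
red_wheel sil 0.76 [278.3, 397.6] 1428 z 0.0398 mid [ 0.4097 -0.2196] ext [0.0584 0.2405]
t=16.8 pos [ 0.4456 -0.1098  0.2173] xang 2.5 F [-0.6 -0.6  0.2] gap 0.0854 -> shift cm [-1.000e-02  3.000e-02  1.863e+01] rot [-0.   0.   0.1]
```

View pics/w4.png

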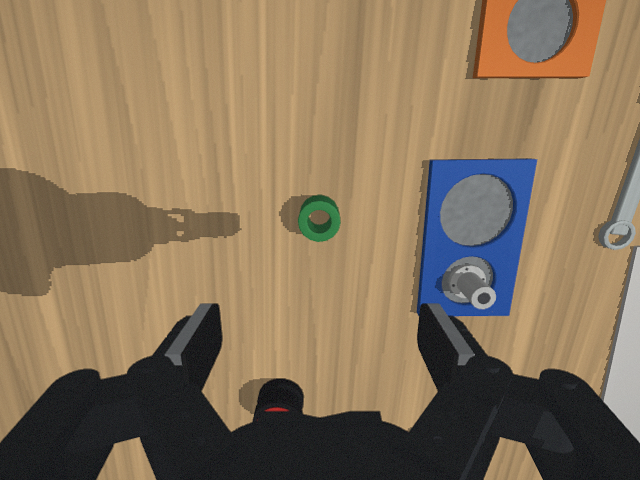

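The aluminium hub sits in the blue hub recess at (470,282), and the sleeve is centred at (319,218).

Emit:
arm_command([
  [[-0.05,0,5],[0,0,0],1],
  [[-0.05,0,10],[0,0,0],1],
  [[-0.05,0,14],[0,0,0],1],
  [[-0.05,0,17],[0,0,0],1],
  [[-0.05,0,18.2],[0,0,0],1],
  [[-0.05,0,18.6],[0,0,0],1],
  [[-0.05,0,18.6],[0,0,0],1],
  [[-0.05,0,18.6],[0,0,0],0],
  [[-0.05,0,18.6],[0,0,0],0],
  [[-0.05,0,18.6],[0,0,0],0],
  [[-0.05,0,18.6],[0,0,0],0],
  [[-0.05,0,18.6],[0,0,0],0],
  [[-0.05,0,18.6],[0,0,0],0],
  [[-0.05,0,18.6],[0,0,0],0],
])

```text
clock: 18.2
ee_pos: [0.4458, -0.1102, 0.0329]
ee_rot: [0.0, 1.0, 0.022, 0.001]
contact_force: [-1.3, 1.9, 6.9]
finger_gap: 0.0377
```

```bash
python3 -c "
from h import *
goal(.6246,.0632,.12,2.4)"
```

```text
t=18.2 pos [ 0.4458 -0.1102  0.0329] xang 2.5 F [-1.3  1.9  6.9] gap 0.0377 -> shift cm [ 18.63 -16.54  -8.7 ] rot [ 0.1 -0.1  0.1]
```

Emit:
arm_command([
  [[0,0,-3],[0,0,0],0],
  [[0,0,-7],[0,0,0],0],
  [[18.7,-16.5,-8.7],[0,0,0],0],
  [[18.7,-16.5,-8.7],[0,0,0],0],
  [[18.7,-16.5,-8.7],[0,0,0],0],
  [[18.7,-16.5,-8.7],[0,0,0],0],
  [[18.7,-16.5,-8.7],[0,0,0],0],
  [[18.7,-16.5,-8.7],[0,0,0],0],
  [[18.7,-16.5,-8.7],[0,0,0],0],
  [[18.7,-16.5,-8.7],[0,0,0],0],
  [[18.7,-16.5,-8.7],[0,0,0],0],
])

```text
clock: 19.3
ee_pos: [0.6236, 0.0622, 0.1186]
ee_rot: [0.0, 1.0, 0.021, -0.0]
contact_force: [0.2, -0.8, -0.8]
finger_gap: 0.0383
```

```bash
python3 -c "
from h import *
goal(.6246,.0632,.0369,2.4)"
```

```text
t=19.3 pos [0.6236 0.0622 0.1186] xang 2.4 F [ 0.2 -0.8 -0.8] gap 0.0383 -> shift cm [ 0.11 -0.1   8.17] rot [ 0.   0.1 -0. ]
```

Emit:
arm_command([
  [[0,-0.05,3.5],[0,0,0],0],
  [[0,-0.05,6],[0,0,0],0],
  [[0,-0.05,7.2],[0,0,0],0],
  [[0,-0.05,7.8],[0,0,0],0],
  [[0,-0.05,8.1],[0,0,0],0],
  [[0,-0.05,8.3],[0,0,0],0],
  [[0,-0.05,8.3],[0,0,0],0],
])

```text
clock: 20.0
ee_pos: [0.6255, 0.0636, 0.0371]
ee_rot: [0.0, 1.0, 0.022, 0.001]
contact_force: [0.6, 0.8, -1.1]
finger_gap: 0.0379
```

Emit:
arm_command([
  [[-0.05,0,0.1],[0,0,0],0],
  [[-0.05,0,0.15],[0,0,0],0],
  [[-0.05,0,0.15],[0,0,0],0],
])

```text
clock: 20.3
ee_pos: [0.6255, 0.0636, 0.0369]
ee_rot: [0.0, 1.0, 0.022, 0.001]
contact_force: [-2.8, 0.2, 9.3]
finger_gap: 0.0386
```

Emit:
arm_command([
  [[0,0,0],[0,0,0],1],
  [[0,0,0],[0,0,0],1],
  [[0,0,0],[0,0,0],1],
  [[0,0,0],[0,0,0],1],
  [[0,0,0],[0,0,0],1],
  [[0,0,-2],[0,0,0],1],
  [[0,0,-6],[0,0,0],1],
  [[0,0,-11],[0,0,0],1],
  [[-23.5,39.4,-20],[0,0,0],1],
  [[-23.5,39.4,-20],[0,0,0],1],
  [[-23.5,39.4,-20],[0,0,0],1],
  [[-23.5,39.4,-20],[0,0,0],1],
  [[-23.5,39.4,-20],[0,0,0],1],
  [[-23.5,39.4,-20],[0,0,0],1],
  [[-23.5,39.4,-20],[0,0,0],1],
  [[-23.5,39.4,-20],[0,0,0],1],
  [[-23.5,39.4,-20],[0,0,0],1],
  [[-23.5,39.4,-20],[0,0,0],1],
  [[-23.5,39.4,-20],[0,0,0],1],
  [[-23.5,39.4,-20],[0,0,0],1],
])

```text
clock: 22.3
ee_pos: [0.4063, -0.3398, 0.234]
ee_rot: [-0.0, 1.0, 0.021, 0.0]
contact_force: [0.4, 1.1, -1.1]
finger_gap: 0.0855
```

```bash
python3 - <<'E'
from h import *
p=snap('wrist'); save(p,'w5')
look(p,['red_wheel'])
m=colmask(p,(0,150,60),(8,255,255))|colmask(p,(172,150,60),(180,255,255))
P=with_depth(p,m>0); P=P[(abs(P[:,2]-.04)<.005)]; print('red',len(P),((P.min(0)+P.max(0))/2).round(4),(P.max(0)-P.min(0)).round(4))
goal(.407,-.340,.036,2.4)
E
```

```text
red_wheel sil 0.96 [321.2, 215.3] 2828 z 0.0414 mid [ 0.4082 -0.341 ] ext [0.054  0.0552]
red 1499 [ 0.4076 -0.3415  0.0395] [0.0452 0.0458 0.0058]
t=22.4 pos [ 0.4067 -0.3388  0.2337] xang 2.6 F [-0.2  0.4  0.3] gap 0.0855 -> shift cm [ 0.03  0.14 19.77] rot [-0.1  0.   0.2]
```

View pics/w5.png

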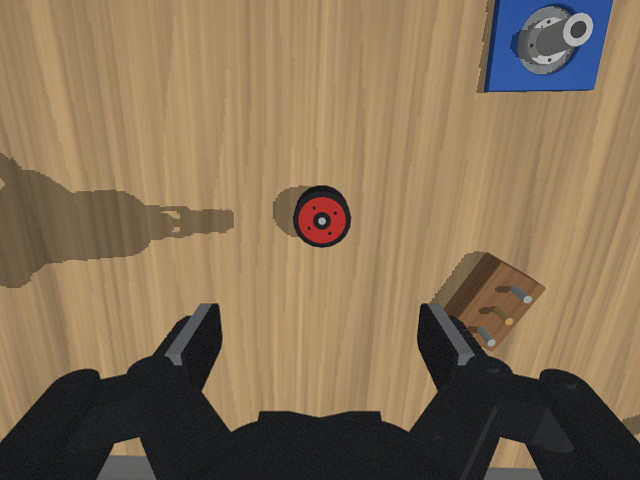

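Emit:
arm_command([
  [[0.1,0.2,5],[0,0,0],1],
  [[0.1,0.2,10],[0,0,0],1],
  [[0.1,0.2,15],[0,0,0],1],
  [[0.1,0.2,18.3],[0,0,0],1],
  [[0.1,0.2,19.6],[0,0,0],1],
  [[0.1,0.2,20],[0,0,0],1],
  [[0.1,0.2,20],[0,0,0],1],
  [[0.1,0.2,20],[0,0,0],0],
  [[0.1,0.2,20],[0,0,0],0],
  [[0.1,0.2,20],[0,0,0],0],
  [[0.1,0.2,20],[0,0,0],0],
  [[0.1,0.2,20],[0,0,0],0],
  [[0.1,0.2,20],[0,0,0],0],
])

```text
clock: 23.7
ee_pos: [0.4085, -0.3433, 0.0365]
ee_rot: [0.001, 1.0, 0.022, 0.001]
contact_force: [-0.3, 1.0, 6.2]
finger_gap: 0.0542
```

```bash
python3 -c "
from h import *
goal(.6186,.2090,.16,2.4)"
```

```text
t=23.7 pos [ 0.4085 -0.3433  0.0365] xang 2.5 F [-0.3  1.   6.2] gap 0.0542 -> shift cm [ 23.41 -54.24 -12.45] rot [ 0.2 -0.1  0.1]
```

Emit:
arm_command([
  [[0,0,-3],[0,0,0],0],
  [[0,0,-7],[0,0,0],0],
  [[23.4,-54.2,-12.4],[0,0,0],0],
  [[23.4,-54.2,-12.4],[0,0,0],0],
  [[23.4,-54.2,-12.4],[0,0,0],0],
  [[23.4,-54.2,-12.4],[0,0,0],0],
  [[23.4,-54.2,-12.4],[0,0,0],0],
  [[23.4,-54.2,-12.4],[0,0,0],0],
  [[23.4,-54.2,-12.4],[0,0,0],0],
  [[23.4,-54.2,-12.4],[0,0,0],0],
  [[23.4,-54.2,-12.4],[0,0,0],0],
  [[23.4,-54.2,-12.4],[0,0,0],0],
  [[23.4,-54.2,-12.4],[0,0,0],0],
  [[23.4,-54.2,-12.4],[0,0,0],0],
  [[23.4,-54.2,-12.4],[0,0,0],0],
  [[23.4,-54.2,-12.4],[0,0,0],0],
  [[23.4,-54.2,-12.4],[0,0,0],0],
  [[23.4,-54.2,-12.4],[0,0,0],0],
])

```text
clock: 25.5
ee_pos: [0.6175, 0.2082, 0.1583]
ee_rot: [0.0, 1.0, 0.021, -0.0]
contact_force: [-0.2, 0.2, -1.2]
finger_gap: 0.0541
```

```bash
python3 - <<'E'
from h import *
goal(.6186,.2085,.0405,2.4)
p=snap('wrist'); save(p,'w6')
E
```

```text
t=25.5 pos [0.6175 0.2082 0.1583] xang 2.4 F [-0.2  0.2 -1.2] gap 0.0541 -> shift cm [ 0.12 -0.03 11.78] rot [ 0.  0. -0.]
```

View pics/w6.png

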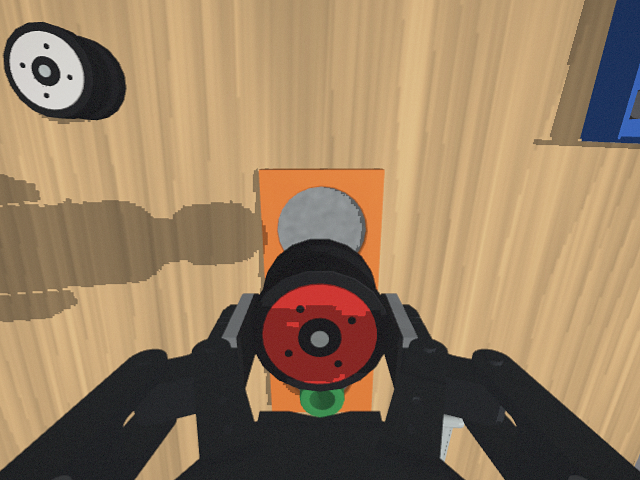

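The red wheel is held squarely at (320,335), in line with the wheel recess at (321,228).

Emit:
arm_command([
  [[0,0,4.5],[0,0,0],0],
  [[0,0,8],[0,0,0],0],
  [[0,0,10.2],[0,0,0],0],
  [[0,0,11.2],[0,0,0],0],
  [[0,0,11.6],[0,0,0],0],
  [[0,0,11.8],[0,0,0],0],
  [[0,0,11.8],[0,0,0],0],
])

```text
clock: 26.25
ee_pos: [0.6188, 0.2096, 0.0418]
ee_rot: [-0.0, 1.0, 0.022, 0.001]
contact_force: [-0.6, 0.2, -0.7]
finger_gap: 0.0541
```

Emit:
arm_command([
  [[0,0,0.1],[0,0,0],0],
  [[0,0,0.15],[0,0,0],0],
  [[0,0,0.2],[0,0,0],0],
  [[0,0,0.2],[0,0,0],0],
])

```text
clock: 26.65
ee_pos: [0.6188, 0.2098, 0.0405]
ee_rot: [-0.0, 1.0, 0.022, 0.001]
contact_force: [-2.3, -0.0, 6.8]
finger_gap: 0.0545
```

Emit:
arm_command([
  [[0,0,0],[0,0,0],1],
  [[0,0,0],[0,0,0],1],
  [[0,0,0],[0,0,0],1],
  [[0,0,0],[0,0,0],1],
  [[0,0,0],[0,0,0],1],
  [[0,0,-2],[0,0,0],1],
  [[0,0,-6],[0,0,0],1],
  [[0,0,-11],[0,0,0],1],
  [[-17.6,-11.4,-20],[0,0,-0.5],1],
  [[-17.6,-11.4,-20],[0,0,-0.5],1],
  [[-17.6,-11.4,-20],[0,0,-0.5],1],
  [[-17.6,-11.4,-20],[0,0,-0.5],1],
  [[-17.6,-11.4,-20],[0,0,-0.5],1],
  [[-17.6,-11.4,-20],[0,0,-0.5],1],
  [[-17.6,-11.4,-20],[0,0,-0.5],1],
  [[-17.6,-11.4,-20],[0,0,-0.5],1],
  [[-17.6,-11.4,-20],[0,0,-0.5],1],
])

```text
clock: 28.35
ee_pos: [0.4375, 0.315, 0.2373]
ee_rot: [0.0, 1.0, 0.025, -0.001]
contact_force: [0.1, -0.1, -0.4]
finger_gap: 0.0855
```

```bash
python3 - <<'E'
from h import *
p=snap('wrist'); save(p,'w7')
look(p,['white_wheel','red_wheel'])
goal(.439,.316,.035,3)
E
```

```text
white_wheel sil 0.95 [319.8, 210.2] 2759 z 0.0414 mid [0.4393 0.3166] ext [0.0549 0.0552]
red_wheel sil 0.94 [480.4, 311.9] 2804 z 0.045 mid [0.5685 0.255 ] ext [0.153  0.1414]
t=28.5 pos [0.4374 0.3153 0.2377] xang 2.9 F [ 0.2  0.5 -0.1] gap 0.0853 -> shift cm [ 0.18 -0.07 20.27] rot [ 0.   0.1 -0.1]
```

View pics/w7.png

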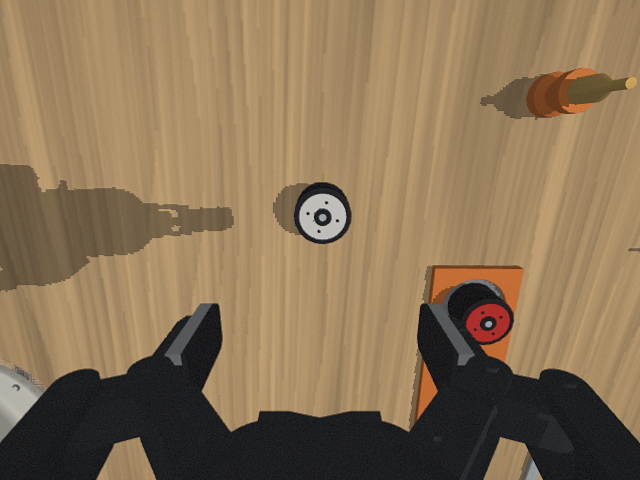

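Emit:
arm_command([
  [[0.15,-0.1,5],[0,0,0],1],
  [[0.15,-0.1,10],[0,0,0],1],
  [[0.15,-0.1,15],[0,0,0],1],
  [[0.15,-0.1,18.7],[0,0,0],1],
  [[0.15,-0.1,20],[0,0,0],1],
  [[0.15,-0.1,20.4],[0,0,0],1],
  [[0.15,-0.1,20.4],[0,0,0],1],
  [[0.15,-0.1,20.4],[0,0,0],0],
  [[0.15,-0.1,20.4],[0,0,0],0],
  [[0.15,-0.1,20.4],[0,0,0],0],
  [[0.15,-0.1,20.4],[0,0,0],0],
  [[0.15,-0.1,20.4],[0,0,0],0],
  [[0.15,-0.1,20.4],[0,0,0],0],
])

```text
clock: 29.8
ee_pos: [0.44, 0.3176, 0.0366]
ee_rot: [-0.001, 1.0, 0.026, 0.002]
contact_force: [-1.0, -0.2, 5.8]
finger_gap: 0.0543
```

```bash
python3 -c "
from h import *
goal(.6005,-.0992,.16,3)"
```

```text
t=29.8 pos [0.44   0.3176 0.0366] xang 3.0 F [-1.  -0.2  5.8] gap 0.0543 -> shift cm [ 13.9   42.45 -12.34] rot [-0.1 -0.2 -0. ]
```

Emit:
arm_command([
  [[0,0,-3],[0,0,0],0],
  [[0,0,-7],[0,0,0],0],
  [[0,0,-12],[0,0,0],0],
  [[13.9,42.4,-12.4],[0,0,0],0],
  [[13.9,42.4,-12.4],[0,0,0],0],
  [[13.9,42.4,-12.4],[0,0,0],0],
  [[13.9,42.4,-12.4],[0,0,0],0],
  [[13.9,42.4,-12.4],[0,0,0],0],
  [[13.9,42.4,-12.4],[0,0,0],0],
  [[13.9,42.4,-12.4],[0,0,0],0],
  [[13.9,42.4,-12.4],[0,0,0],0],
  [[13.9,42.4,-12.4],[0,0,0],0],
  [[13.9,42.4,-12.4],[0,0,0],0],
  [[13.9,42.4,-12.4],[0,0,0],0],
  [[13.9,42.4,-12.4],[0,0,0],0],
  [[13.9,42.4,-12.4],[0,0,0],0],
  [[13.9,42.4,-12.4],[0,0,0],0],
])

```text
clock: 31.5
ee_pos: [0.599, -0.098, 0.1584]
ee_rot: [-0.0, 1.0, 0.027, -0.0]
contact_force: [0.6, -0.7, -0.8]
finger_gap: 0.0545
```

```bash
python3 -c "
from h import *
goal(.6005,-.0985,.0406,3)"
```

```text
t=31.5 pos [ 0.599  -0.098   0.1584] xang 3.1 F [ 0.6 -0.7 -0.8] gap 0.0545 -> shift cm [ 0.15  0.06 11.78] rot [-0.   0.   0.1]
```

Emit:
arm_command([
  [[0,0,4.5],[0,0,0],0],
  [[0,0,8],[0,0,0],0],
  [[0,0,10.2],[0,0,0],0],
  [[0,0,11.2],[0,0,0],0],
  [[0,0,11.7],[0,0,0],0],
  [[0,0,11.9],[0,0,0],0],
  [[0,0,12.0],[0,0,0],0],
  [[0,0,12.0],[0,0,0],0],
])

```text
clock: 32.3
ee_pos: [0.6006, -0.0995, 0.0407]
ee_rot: [0.001, 1.0, 0.026, 0.001]
contact_force: [-3.1, 1.4, 6.0]
finger_gap: 0.0538
```

Seated. I'll release it and back off to a clear place for a final check.

Emit:
arm_command([
  [[0,0,0],[0,0,0],1],
  [[0,0,0],[0,0,0],1],
  [[0,0,0],[0,0,0],1],
  [[0,0,0],[0,0,0],1],
  [[0,0,0],[0,0,0],1],
  [[0,0,-2],[0,0,0],1],
  [[0,0,-6],[0,0,0],1],
  [[0,0,-11],[0,0,0],1],
  [[-14,-5,-28],[0,0,0],1],
  [[-14,-5,-28],[0,0,0],1],
  [[-14,-5,-28],[0,0,0],1],
  [[-14,-5,-28],[0,0,0],1],
  [[-14,-5,-28],[0,0,0],1],
  [[-14,-5,-28],[0,0,0],1],
  [[-14,-5,-28],[0,0,0],1],
  [[-14,-5,-28],[0,0,0],1],
])

```text
clock: 33.9
ee_pos: [0.4568, -0.0567, 0.3165]
ee_rot: [-0.001, 1.0, 0.026, -0.001]
contact_force: [0.6, 0.1, 0.1]
finger_gap: 0.0856
```

```bash
python3 - <<'E'
from h import *
p=snap('wrist'); save(p,'w8'); look(p,['white_wheel','red_wheel','brass_hub','aluminium_hub','green_sleeve'])
q=snap('scene'); save(q,'s8'); look(q,['bit_block','air_nozzle','spanner'])
E
```

```text
white_wheel sil 0.93 [430.8, 239.9] 2053 z 0.0451 mid [ 0.5996 -0.1009] ext [0.0553 0.0551]
red_wheel sil 0.54 [469.2, 70.0] 9807 z 0.01 mid [0.6233 0.0943] ext [0.1043 0.1465]
brass_hub sil 0.85 [482.3, 30.5] 1375 z 0.0457 mid [0.621  0.1324] ext [0.0237 0.0232]
aluminium_hub sil 0.78 [424.8, 285.1] 678 z 0.0455 mid [ 0.603  -0.1706] ext [0.0229 0.0165]
green_sleeve sil 0.82 [476.8, 100.6] 1400 z 0.0377 mid [0.6243 0.0633] ext [0.0394 0.0389]
bit_block sil 0.89 [240.4, 175.7] 481 z 0.0487 mid [ 0.5984 -0.43  ] ext [0.0324 0.0653]
air_nozzle sil 0.62 [431.7, 383.3] 518 z 0.0782 mid [0.653  0.4379] ext [0.0086 0.0116]
spanner sil 0.62 [261.6, 271.5] 460 z 0.0098 mid [ 0.7543 -0.0482] ext [0.0394 0.1712]
```

View pics/w8.png

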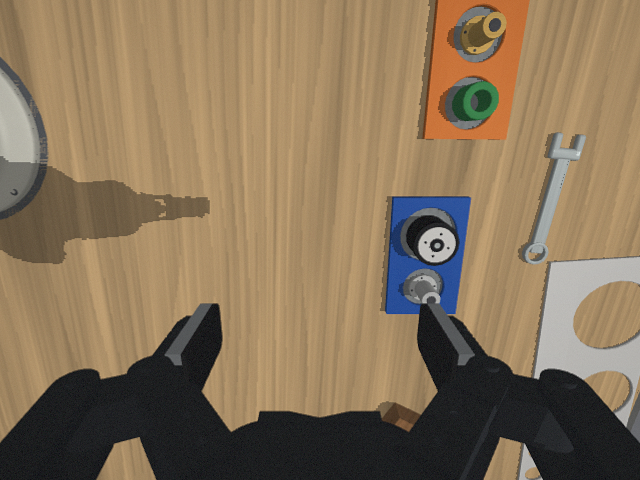

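View pics/s8.png

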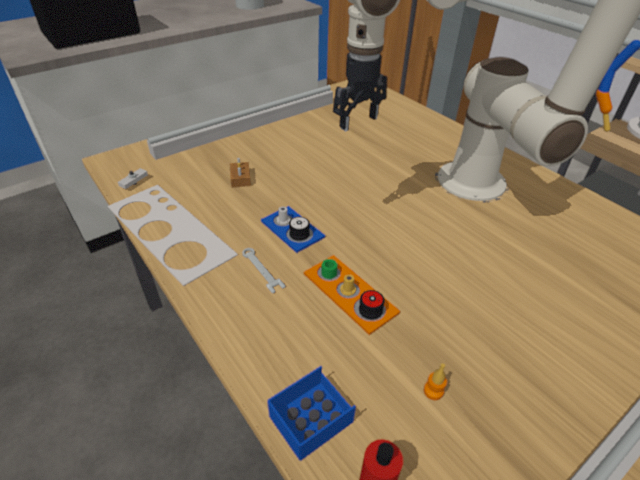

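The scene view shows all five parts standing in their recesses: blue nest at (283,214) and (299,228), orange nest at (329,268), (347,286) and (371,304). The bystanders haven't moved. I'll check the red wheel's height, then hand in.

```bash
python3 - <<'E'
from h import *
for c in('top','scene'):
  q=snap(c)
  m=colmask(q,(0,150,60),(6,255,255))|colmask(q,(173,150,60),(180,255,255))
  P=with_depth(q,m>0); P=P[np.hypot(P[:,0]-.6186,P[:,1]-.209)<.04]; print(len(P),np.median(P,0).round(4),P[:,2].std().round(4))
E
python3 -c "
from h import *
print(bot.job_done()); print(bot.get_state()['clock'])"
```

```text
311 [0.6173 0.2108 0.045 ] 0.0021
265 [0.6191 0.213  0.0453] 0.0015
the job is handed in; nothing more can be done
None
the job is handed in; nothing more can be done
```

Both kits are made up and I've handed the job in at about 34 s, well under the 112 s limit. I moved the brass hub to the orange nest first. Then I placed the aluminium hub in the blue nest, the sleeve and red wheel in the orange nest, and the white wheel in the blue nest.

**Parts:** the last checks show all five upright, released and fully down. They are within about 2–4 mm of their recess centres, by camera measurements good to about 2 mm. Their tops are at the heights expected for parts resting on the recess floors:

| Part | Measured top (mm) | Expected (mm) |
|---|---|---|
| White wheel | 45 | 44 |
| Red wheel | 45 | 44 |
| Brass hub | 46 | 46 |
| Aluminium hub | 46 | 46 |
| Sleeve | 38 | 38 |

**Other things:** the bit block, air nozzle and spanner measure within about 3 mm of where they started, which is measurement noise. The arm was clear of everything. The highest contact force I saw reported was about 11 N.

**Check that failed:** in the last wrist picture the red wheel was out of view and the network reported the orange board in its place. I checked that wheel's position and height with the top and scene cameras instead.

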